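# Pack a tiered lunch set

## Robot

A 6-joint arm with a two-finger parallel gripper is mounted at the origin on the work surface. World frame = base frame: x ahead of the robot, y to its left, z up, the work surface at z = 0. Lengths are in m, angles in rad, forces in N, time in s.
With the tool pointing down it reaches from about 0.275 to 0.85 m from the base axis. Payload 19 kg.
Tool frame: the origin (TCP) lies midway between the tips of the shut fingers; the grasp point (between the pads) lies 19 mm behind it; z points along the fingers, y is the direction in which the jaws open and shut (so a half turn about z gives the same grasp; the last joint's range is limited). The gripper opens to 85 mm and grips with 20 to 120 N. Pads are 22 mm wide; open, the fingers measure 114 mm over their backs; the gripper's body (76 mm by 85 mm) begins 54 mm behind the grasp point. The pads swing forward as they close: fully open they stand 13 mm farther back than shut.
Start: joints at [-1.38, 0.15, 1.437, -0, 1.554, -0.134], TCP at [0.183, -0.545, 0.194] pointing down, gripper open.
Joint ranges: [-2.8, 2.8], [-0.68, 2.1], [0.12, 2.68], [-1.39, 4.53], [0.16, 2.79], [-2.81, 2.81]. Speed limits (rad/s): [1.89, 1.89, 2.22, 3.01, 3.01, 3.01].

## Interface

Orientations are given as a unit quaternion [w, x, y, z].
In Python, from workcell import get_state, viewer, order gives the robot as it stands.
- The arm moves only by the tool drive_tool, never from a script. Its argument "increments" is a list that holds one entry, the list of rows, each a list of 7 numbers: the opening, from 0 (shut) to 1 (fully open), then the shift along the world's x, y, z in m, then the turn, a rotation vector about the world's x, y, z in degrees. A call has 1 to 10 rows; each row is the pose to reach, as a shift and turn from the pose measured when the call began; what a row does not reach only later rows make up. A row lasts 1/8 s, in which the tool goes at most 62.5 mm and 10.7 degrees, less where a joint would pass 70% of its speed; a pose out of reach is approached as far as the arm can. A call with a gripper value outside its range is refused whole. The fingers move at their own pace and stop on an object; the grip force is fixed at half the most. Time passes only in rows, so rows that repeat a pose let the fingers close. It gives the time, the measured TCP pose, the force and the opening at its end, in the units of the state.
- get_state(): the state, without advancing time (a new reading comes with each control period).
- viewer.capture(name): name is "scene" or "top" or "wrist"; returns a dict with "frame" (420x560x3 uint8, blue, green, red), "fx", "fy", "cx", "cy" (pixels), "R" (3x3) and "t" (3): a world point X has camera coordinates R X + t. Camera axes: x right, y down, z forward; pixel columns grow to the right and rows downward; lengths in m; the calibration is good to about 2 mm. A picture is of the moment at which its call begins. There is no depth.
- order.job_done(): hands the job in, once; it reports no verdict.
The state is a dict: "time": time; "joint_positions": joint angles; "qd": joint speeds; "tau": joint torques, N m; "tcp_pos": TCP position; "eef_rot": TCP orientation; "wrist_force": force on the tool from outside, world axes, zero at the start; "moment": the same for the moment, N m; "gripper_width": opening from 0.0 (shut) to 1.0 (fully open).
Only numpy, scipy, OpenCV 4.12 (cv2) and the standard library are available. Lean on these libraries where they do the work, as an engineer would, in place of code of your own. Each camera call takes 0.05 s, during which the arm holds its last target. There are 200 camera calls.

## Task

Stack the lunch set on the wooden stand, one piece at a time: first the deep undivided box inside the stand's rim, then the divided box on it, then the lid on top, each fully seated in the one below. Also lay the wooden chopstick case in the long steel dish, the same way up as it lies now, at any time. Keep the boxes and the lid upright as you carry them, and leave the two little blue sauce cups standing where they are.

Things in the scene. Friction and masses are not known exactly. Their poses are not given: they have to be found in the camera images.
- deep_box: Loose deep lunch box, black, red inside, open, undivided, flat underside. 62 (x) x 130 (y) x 48 mm high, walls and floor 4 thick, mouth 54 x 122. Origin: centre of the underside; y along its length, z up. 0.14 kg. Either way round is good. Grip across x.
- divided_box: Loose lunch box, black, red inside, with a T of black dividers (tops 9 mm below the rim). 62 (x) x 130 (y) x 41 mm high; the lowest 5 is a foot 48 x 116 that drops into the deep box's mouth, 3 to spare all round. Mouth 54 x 122. Origin: centre of the foot's underside; y along its length, z up; seated, it is 43 above the deep box's. 0.14 kg. Either way round is good. Grip across x.
- lid: Loose black lid: plate 62 (x) x 130 (y) x 6 mm on a plug 48 x 116 x 5 that drops into the divided box's mouth, 3 to spare all round; on top a grey grip rib 20 (x) x 60 (y), from 11 to 33 above the plug's underside. Origin: centre of the plug's underside; y along its length, z up; seated, it is 36 above the divided box's. 0.10 kg. Either way round is good. Grip the rib across x.
- case: Loose wooden chopstick case, a plain bar 26 (x) x 130 (y) x 24 mm high with a dark seam line across it. Origin: centre of the underside; y along its length, z up. About 0.06 kg. It belongs in the dish, lengthwise, either way round.
- stand: Fixed pale wooden stand, 86 (x) x 154 (y) mm outside, with a low rim all round. Recess 74 x 142, its floor 4 above the table, rim top 10 above the table. Origin: centre of the underside, at table height; y along its length, z up. The deep box goes in the recess, lengthwise.
- dish: Fixed long steel dish, 50 (x) x 160 (y) mm outside, with a low rim. Recess 40 x 150, its floor 4 above the table, rim top 10 above the table. Origin: centre of the underside, at table height; y along its length, z up. The chopstick case goes in it, lengthwise.
- cup_right: Loose little blue sauce cup on the robot's right, 42 mm across and 30 high, open at the top. Origin: centre of the underside. To be left alone.
- cup_left: Loose little blue sauce cup on the robot's left, 42 mm across and 30 high, open at the top. Origin: centre of the underside. To be left alone.
Mind the look-alikes: they are no part of the job. What is shaped like the divided_box but purple is not meant.

How it is judged:
On the way, in this order (a step that is already met when the one before it is completed fails the run):
1. the deep box stands in the stand's rim, let go, with nothing on it yet (x of deep_box in the frame of stand between -0.009 and 0.009 m and y of deep_box in the frame of stand between -0.009 and 0.009 m and z of deep_box in the frame of stand between 0.001 and 0.006 m and angle between the y axis of deep_box and the y axis of stand, either way round below 0.15 rad and angle between deep_box's own z axis and vertical below 0.06 rad and contact force between the fingers and deep_box below 0.1 N and linear speed of deep_box below 0.02 m/s and angular speed of deep_box below 0.15 rad/s and distance between divided_box and deep_box above 0.06 m), for 0.2 s.
2. the divided box is seated in the deep box and let go, the lid not yet on it (x of deep_box in the frame of stand between -0.009 and 0.009 m and y of deep_box in the frame of stand between -0.009 and 0.009 m and z of deep_box in the frame of stand between 0.001 and 0.006 m and angle between the y axis of deep_box and the y axis of stand, either way round below 0.15 rad and angle between each of deep_box, divided_box's own z axis and vertical below 0.06 rad and x of divided_box in the frame of deep_box between -0.006 and 0.006 m and y of divided_box in the frame of deep_box between -0.006 and 0.006 m and z of divided_box in the frame of deep_box between 0.04 and 0.0455 m and angle between the y axis of divided_box and the y axis of deep_box, either way round below 0.12 rad and contact force between the fingers and divided_box below 0.1 N and linear speed of divided_box below 0.02 m/s and angular speed of divided_box below 0.15 rad/s and distance between lid and divided_box above 0.06 m), for 0.2 s.
3. the lid is seated on the divided box and let go (x of deep_box in the frame of stand between -0.009 and 0.009 m and y of deep_box in the frame of stand between -0.009 and 0.009 m and z of deep_box in the frame of stand between 0.001 and 0.006 m and angle between the y axis of deep_box and the y axis of stand, either way round below 0.15 rad and angle between each of deep_box, divided_box, lid's own z axis and vertical below 0.06 rad and x of divided_box in the frame of deep_box between -0.006 and 0.006 m and y of divided_box in the frame of deep_box between -0.006 and 0.006 m and z of divided_box in the frame of deep_box between 0.04 and 0.0455 m and angle between the y axis of divided_box and the y axis of deep_box, either way round below 0.12 rad and x of lid in the frame of divided_box between -0.006 and 0.006 m and y of lid in the frame of divided_box between -0.006 and 0.006 m and z of lid in the frame of divided_box between 0.033 and 0.0385 m and angle between the y axis of lid and the y axis of divided_box, either way round below 0.12 rad and contact force between the fingers and lid below 0.1 N and linear speed of lid below 0.02 m/s and angular speed of lid below 0.15 rad/s), for 0.2 s.
At the end, for the whole second after the job is handed in: Deep box on the stand's floor (9 mm each way, 0.15 rad), divided box seated in it and lid seated in that (6 mm, 0.12 rad, height 3 mm), case on the dish's floor, right way up (10 mm across, 13 mm along, 0.25 rad); all level within 0.06 rad, let go and at rest (all of step 3 and x of case in the frame of dish between -0.01 and 0.01 m and y of case in the frame of dish between -0.013 and 0.013 m and z of case in the frame of dish between 0.001 and 0.006 m and angle between the y axis of case and the y axis of dish, either way round below 0.25 rad and angle between case's own z axis and vertical below 0.06 rad and linear speed of each of deep_box, divided_box, case below 0.02 m/s and angular speed of each of deep_box, divided_box, case below 0.15 rad/s and contact force between the fingers and deep_box below 0.1 N and contact force between the fingers and divided_box below 0.1 N and contact force between the fingers and case below 0.1 N); the robot touches nothing.
It fails at once if a sauce cup is pushed more than 25 mm or tipped (distance of any of cup_right, cup_left from where it was at the start of the episode above 0.025 m or angle between any of cup_right, cup_left's own z axis and vertical above 0.5 rad).
It fails at once if a box or the lid is tipped by more than 0.7 rad (angle between any of deep_box, divided_box, lid's own z axis and vertical above 0.7 rad).
It also fails if it takes over 109 s, if anything falls off the work surface, if the arm or the gripper's body presses on something with over 40 N, if the wrist force passes 120 N, or if a joint passes its speed limit or range.

## Working session

There is one attempt and no reset: what is moved stays moved. The work goes in short steps, Python scripts to look and compute and a tool call to move; the robot and the scene stay as the last step left them, time stands still between calls to the robot, and variables do not carry over. Pictures are saved under pics/ and viewed, about 12 in all and at most 16, crops included, and the job is handed in when it is done.

Besides the shell and the picture viewer there is one more tool, called in YAML: its name, and indented under it one key for each argument. drive_tool: Moves the arm, as the interface text tells. Its arguments: {"type":"object","properties":{"increments":{"type":"array","items":{"type":"array","items":{"type":"array","items":{"type":"number"}}}}},"required":["increments"]}

```bash
mkdir -p pics; ls; cat > h.py <<'E'
import numpy as np, cv2
from workcell import get_state, viewer, order
def cap(n,f=None):
    c=viewer.capture(n); c["R"]=np.array(c["R"]); c["t"]=np.array(c["t"])
    if f: cv2.imwrite("pics/"+f,c["frame"])
    return c
def ray(c,uv,z):
    uv=np.atleast_2d(uv).astype(float)
    d=np.c_[(uv[:,0]-c["cx"])/c["fx"],(uv[:,1]-c["cy"])/c["fy"],np.ones(len(uv))]@c["R"]
    o=-c["R"].T@c["t"]
    return o+d*((z-o[2])/d[:,2])[:,None]
def proj(c,X):
    p=np.atleast_2d(X)@c["R"].T+c["t"]
    return np.c_[c["fx"]*p[:,0]/p[:,2]+c["cx"],c["fy"]*p[:,1]/p[:,2]+c["cy"]]
E
python3 - <<'E'
from h import *
for n in("top","scene"):
    c=cap(n,n+"0.png"); print(n,c["fx"],-c["R"].T@c["t"],c["R"].round(2).tolist())
s=get_state();print(s["tcp_pos"],s["eef_rot"],s["gripper_width"],s["time"])
E
```

```text
pics
top 438.33865013907285 [0.37350283 0.16317286 1.12147243] [[-0.01, -1.0, -0.02], [-0.99, 0.01, -0.1], [0.1, 0.02, -0.99]]
scene 416.11134419064604 [1.45489308 0.14400084 0.96214445] [[0.06, 1.0, -0.02], [0.69, -0.06, -0.72], [-0.72, 0.03, -0.69]]
[ 0.18340923 -0.54469742  0.19315964] [-5.32162159e-04  9.86842608e-01  1.61682973e-01 -2.21619109e-05] 1.0038944915441257 0.1
```

View pics/top0.png

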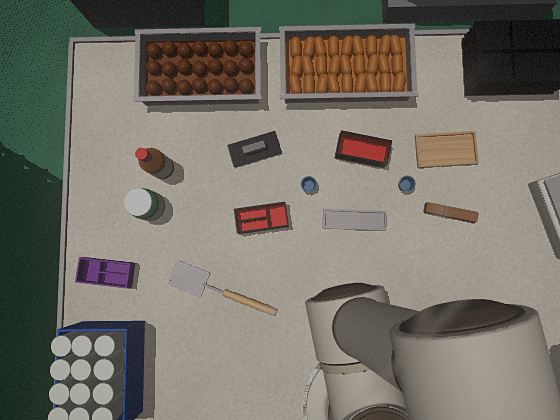

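View pics/scene0.png

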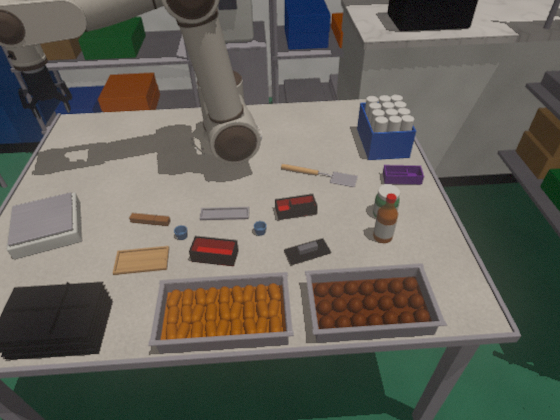

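Candidates in the top view:
- **deep_box:** the red-inside undivided box at (363,149).
- **divided_box:** the T-divided red box at (262,217). The purple look-alike at (105,271) and the tray stack at (510,58) are not it.
- **lid:** (255,148).
- **case:** the bar at (451,212). The spatula handle at (250,302) is not it.
- **stand:** (446,149).
- **dish:** (354,219).
- **cups:** (309,185) and (407,185).

I'll check the choice in one crop and measure coarsely.

```bash
python3 - <<'E'
from h import *
c=cap("top"); f=c["frame"]
cv2.imwrite("pics/crop1.png",cv2.resize(f[120:245,215:490],None,fx=2.9,fy=2.9,interpolation=cv2.INTER_CUBIC))
for n,uv,z in[("deep",(363,149),.048),("div",(262,217),.041),("lid",(255,148),.02),("case",(451,212),.024),("stand",(446,149),.01),("dish",(354,219),.01),("cupL",(309,185),.03),("cupR",(407,185),.03)]:
    print(n,ray(c,uv,z).round(3))
w=cap("wrist","w0.png"); print("wrist",w["fx"],-w["R"].T@w["t"],w["R"].round(2).tolist())
E
```

```text
deep [[ 0.63  -0.017  0.048]]
div [[0.464 0.236 0.041]]
lid [[0.644 0.255 0.02 ]]
case [[ 0.472 -0.235  0.024]]
stand [[ 0.636 -0.235  0.01 ]]
dish [[0.459 0.005 0.01 ]]
cupL [[0.544 0.118 0.03 ]]
cupR [[ 0.541 -0.127  0.03 ]]
wrist 311.9354517910221 [ 0.2497061  -0.52285489  0.37419281] [[0.32, -0.95, -0.0], [-0.91, -0.31, 0.28], [-0.26, -0.09, -0.96]]
```

View pics/crop1.png

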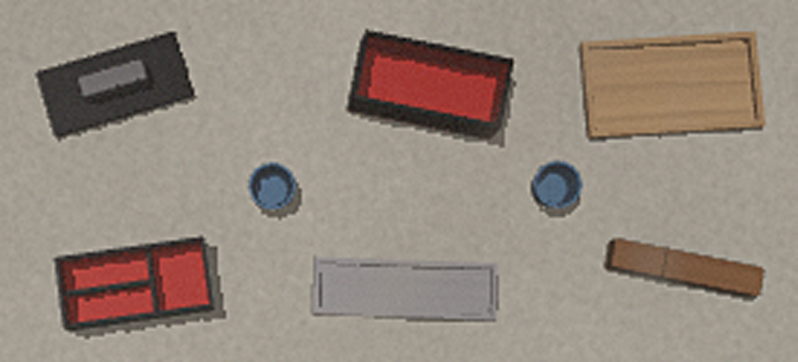

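drive_tool:
  increments:
    - [[1,0.1,0.1,0.09,0,0,10],[1,0.417,0.425,0.087,0,0,71.4],[1,0.417,0.425,0.087,0,0,71.4],[1,0.417,0.425,0.087,0,0,71.4],[1,0.417,0.425,0.087,0,0,71.4],[1,0.417,0.425,0.087,0,0,71.4],[1,0.417,0.425,0.087,0,0,71.4],[1,0.417,0.425,0.087,0,0,71.4],[1,0.417,0.425,0.087,0,0,71.4],[1,0.417,0.425,0.087,0,0,71.4]]

```text
time: 1.45
tcp_pos: [0.6018, -0.1175, 0.2802]
eef_rot: [-0.0, 0.707, 0.708, -0.0]
wrist_force: [0.1, -0.2, 0.5]
gripper_width: 1.0
```

```bash
python3 - <<'E'
from h import *
w=cap("wrist","w1.png"); print(-w["R"].T@w["t"],w["R"].round(2).tolist())
for n,X in dict(deep=[.63,-.017,.048],stand=[.636,-.235,.01],dish=[.459,.005,.01],case=[.472,-.235,.024]).items(): print(n,proj(w,X).round())
E
```

```text
[ 0.60148288 -0.04766699  0.46123985] [[1.0, 0.0, -0.0], [0.0, -0.96, 0.28], [0.0, -0.28, -0.96]]
deep [[295.  90.]]
stand [[294. 241.]]
dish [[166.  74.]]
case [[186. 244.]]
```

View pics/w1.png

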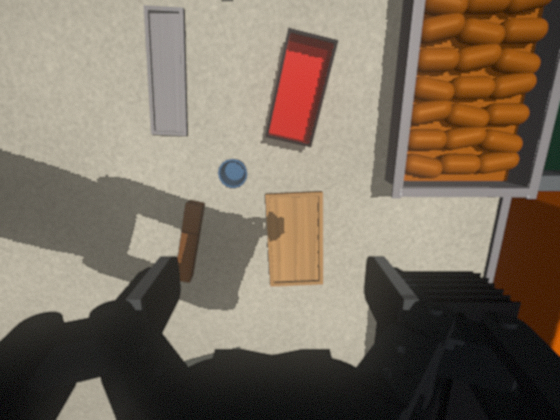

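The wrist view shows deep_box at (301,88), the stand at (294,239), the dish at (167,71), cup_right at (232,173), and the case at (190,240), partly in shadow. The choices match the description. Now to measure them.

```bash
cat >> h.py <<'E'
def mask(c,kind):
    b=cv2.cvtColor(cv2.GaussianBlur(c["frame"],(3,3),0),cv2.COLOR_BGR2HSV).astype(int); H,S,V=b[...,0],b[...,1],b[...,2]
    if kind=="red": m=((H<8)|(H>172))&(S>120)&(V>35)
    if kind=="wood": m=(H>8)&(H<22)&(S>85)&(V>90)
    if kind=="case": m=(H<20)&(S>95)&(V>20)
    if kind=="grey": m=(S<22)&(V>70)
    if kind=="black": m=(V<75)
    if kind=="blue": m=(H>95)&(H<125)&(S>80)
    return m.astype(np.uint8)*255
def rect(c,kind,X,z,L,W,r=60,low=0,show=None):
    """blob of colour kind near world X; L along, W across; returns centre xy, angle of its y axis from world y (deg), size"""
    m=mask(c,kind); u,v=proj(c,[X[0],X[1],z])[0].astype(int)
    roi=np.zeros_like(m); cv2.circle(roi,(int(u),int(v)),r,255,-1); m&=roi
    m=cv2.morphologyEx(m,cv2.MORPH_OPEN,np.ones((2,2)))
    cs,_=cv2.findContours(m,cv2.RETR_EXTERNAL,cv2.CHAIN_APPROX_NONE)
    cs=[k for k in cs if cv2.contourArea(k)>40 and (kind=="red" or cv2.contourArea(k)>400)]
    if show: cv2.drawContours(show[0],cs,-1,(0,255,0),1)
    p=ray(c,np.vstack(cs)[:,0,:],z)[:,:2]
    (cx,cy),(a,b),t=cv2.minAreaRect((p*1000).astype(np.float32))
    if a<b: t+=90; a,b=b,a
    t=(t-90+90)%180-90     # long-axis angle from +y
    pix=1000*(c_h(c)-z)/c["fx"]; e=np.radians(t); ctr=np.array([cx,cy])
    a+=pix;b+=pix          # contour runs on pixel centres
    cam=(-c["R"].T@c["t"])[:2]*1000
    ly=np.array([-np.sin(e),np.cos(e)]); lx=np.array([np.cos(e),np.sin(e)])
    if low:               # near sides show the wall: anchor the far edges
        for ax,ex in((ly,a-L),(lx,b-W)): ctr=ctr-np.sign((cam-ctr)@ax)*ax*ex/2
    return ctr.round(1),round(t,1),(round(a,1),round(b,1))
def c_h(c): return (-c["R"].T@c["t"])[2]
E
python3 - <<'E'
from h import *
w=cap("wrist"); s=[w["frame"].copy()]
print("deep",rect(w,"red",[.635,-.014],.048,122,54,80,show=s))
print("stand",rect(w,"wood",[.636,-.235],.01,154,86,70,low=1,show=s))
print("dish",rect(w,"grey",[.459,.005],.01,160,50,75,low=1,show=s))
print("case",rect(w,"case",[.472,-.23],.024,130,26,58,low=1,show=s))
cv2.imwrite("pics/w2.png",s[0])
c=cap("top")
print("deep",rect(c,"red",[.63,-.017],.048,122,54,30))
print("stand",rect(c,"wood",[.636,-.235],.01,154,86,45,low=1))
E
```

```text
deep (array([635.5, -21.8]), -12.6, (np.float64(115.8), np.float64(55.2)))
stand (array([ 639.1, -237.4]), 2.7, (np.float64(156.0), np.float64(86.5)))
dish (array([459.6,   5.4]), -2.6, (np.float64(161.7), np.float64(52.5)))
case (array([ 476.5, -234.5]), -11.1, (np.float64(125.4), np.float64(25.3)))
deep (array([632.3, -21.1]), -12.4, (np.float64(123.5), np.float64(55.4)))Traceback (most recent call last):
  File "<stdin>", line 10, in <module>
  File "h.py", line 32, in rect
    p=ray(c,np.vstack(cs)[:,0,:],z)[:,:2]
            ~~~~~~~~~^^^^
    return _nx.concatenate(arrs, 0, dtype=dtype, casting=casting)
           ~~~~~~~~~~~~~~~^^^^^^^^^^^^^^^^^^^^^^^^^^^^^^^^^^^^^^^
ValueError: need at least one array to concatenate
```

View pics/w2.png

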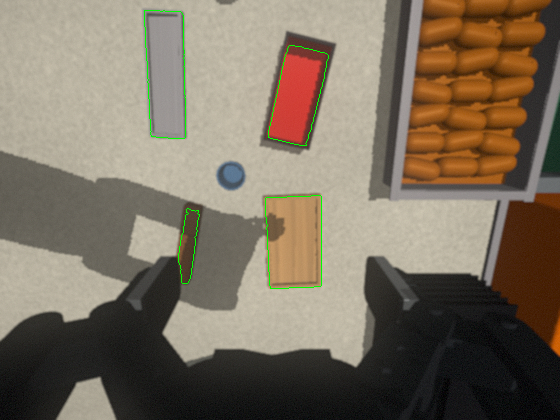

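drive_tool:
  increments:
    - [[1,0.033,0.098,-0.07,0,0,-12.6],[1,0.033,0.098,-0.07,0,0,-12.6],[1,0.033,0.098,-0.07,0,0,-12.6],[1,0.033,0.098,-0.07,0,0,-12.6],[1,0.033,0.098,-0.07,0,0,-12.6]]

```text
time: 2.22
tcp_pos: [0.6344, -0.0216, 0.2109]
eef_rot: [-0.0, 0.78, 0.626, 0.0]
wrist_force: [-0.9, 0.3, -0.4]
gripper_width: 0.999
```

```bash
sed -i 's/V>35)/V>18)/' h.py; python3 - <<'E'
from h import *
print(get_state()["tcp_pos"],get_state()["qd"].round(3) if hasattr(get_state()["qd"],"round") else 0)
w=cap("wrist"); s=[w["frame"].copy()]
print("deep",rect(w,"red",[.635,-.02],.048,122,54,110,show=s))
print("dish",rect(w,"grey",[.459,.005],.01,160,50,110,low=1,show=s))
print("cupR",proj(w,[.541,-.127,.03]))
cv2.imwrite("pics/w3.png",s[0])
E
```

```text
[ 0.63443101 -0.02159963  0.21085396] [ 0.001 -0.001  0.001  0.003  0.     0.005]
deep (array([636.7, -18.9]), -12.4, (np.float64(121.1), np.float64(53.9)))
dish (array([444.4, -68.6]), -7.0, (np.float64(235.5), np.float64(63.9)))
cupR [[218.5435125  271.56401647]]
```

View pics/w3.png

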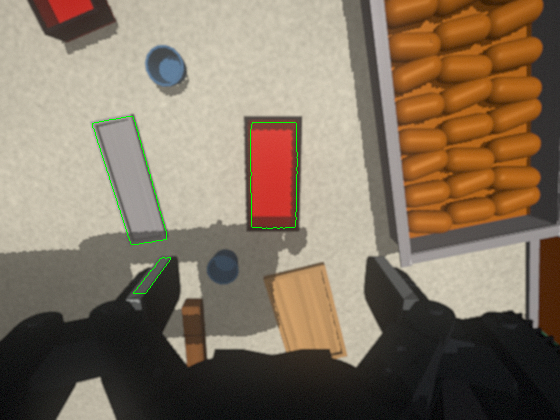

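drive_tool:
  increments:
    - [[1,0.002,0.003,-0.06,0,0,0.2],[1,0.002,0.003,-0.12,0,0,0.2],[1,0.002,0.003,-0.17,0,0,0.2],[1,0.002,0.003,-0.199,0,0,0.2],[1,0.002,0.003,-0.199,0,0,0.2],[1,0.002,0.003,-0.199,0,0,0.2],[0,0.002,0.003,-0.199,0,0,0.2],[0,0.002,0.003,-0.199,0,0,0.2],[0,0.002,0.003,-0.199,0,0,0.2],[0,0.002,0.003,-0.199,0,0,0.2]]

```text
time: 3.52
tcp_pos: [0.6365, -0.0185, 0.0119]
eef_rot: [-0.0, 0.779, 0.627, 0.0]
wrist_force: [0.6, -0.1, -0.2]
gripper_width: 0.144
```

```bash
python3 - <<'E'
from h import *
print(get_state()["gripper_width"],get_state()["tau"])
cap("wrist","w4.png")
E
```

```text
0.14361804174603143 [-1.49936392e-02 -8.79071832e+01 -5.15784466e+01  1.35549944e-03
  4.08483800e-03 -7.93409836e-04]
```

View pics/w4.png

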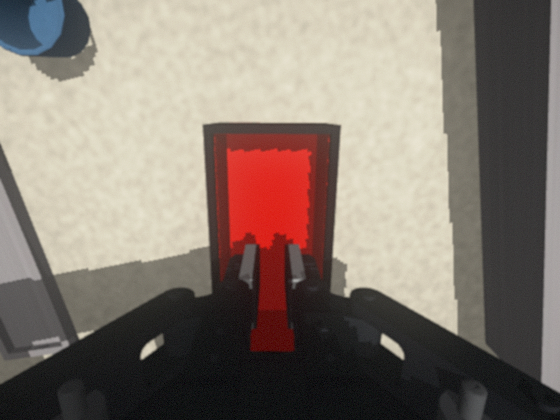

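The fingers ended up inside the mouth, with the opening at 0.14. I'll rise straight up before opening, then find out why.

drive_tool:
  increments:
    - [[0.1,0,0,0.02,0,0,0],[0.1,0,0,0.05,0,0,0],[0.1,0,0,0.1,0,0,0],[0.1,0,0,0.15,0,0,0],[1,0,0,0.199,0,0,0],[1,0,0,0.199,0,0,0],[1,0,0,0.199,0,0,0],[1,0,0,0.199,0,0,0]]

```text
time: 4.58
tcp_pos: [0.636, -0.0184, 0.21]
eef_rot: [-0.001, 0.779, 0.627, -0.0]
wrist_force: [-0.4, -0.9, -0.8]
gripper_width: 0.934
```

```bash
python3 - <<'E'
from h import *
print(get_state()["tcp_pos"],get_state()["gripper_width"])
w=cap("wrist")
print("deep",rect(w,"red",[.635,-.02],.048,122,54,110))
E
```

```text
[ 0.6359904  -0.01843108  0.20999129] 0.9337119975978377
deep (array([636.8, -18.7]), -12.4, (np.float64(121.6), np.float64(53.9)))
```

drive_tool:
  increments:
    - [[1,0.001,0,-0.06,0,0,0],[1,0.001,0,-0.12,0,0,0],[1,0.001,0,-0.17,0,0,0],[1,0.001,0,-0.199,0,0,0],[1,0.001,0,-0.199,0,0,0]]

```text
time: 5.25
tcp_pos: [0.6354, -0.0182, 0.0084]
eef_rot: [-0.003, 0.779, 0.627, -0.002]
wrist_force: [-0.3, 0.9, 0.7]
gripper_width: 1.001
```

```bash
python3 - <<'E'
from h import *
print(get_state()["tcp_pos"],get_state()["gripper_width"])
w=cap("wrist","w5.png"); print(proj(w,get_state()["tcp_pos"]))
E
```

```text
[ 0.63536733 -0.01820967  0.00838695] 1.0012885671180727
[[274.07380692 233.82798395]]
```

View pics/w5.png

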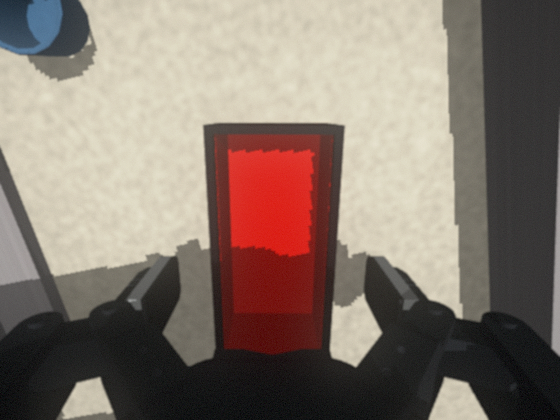

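Open, the fingers straddle the box: pads at columns 178 and 367, box walls at 215 and 335. I'll close part-way and read the opening.

drive_tool:
  increments:
    - [[0.75,0,0,0,0,0,0],[0.6,0,0,0,0,0,0],[0.6,0,0,0,0,0,0]]

```text
time: 5.68
tcp_pos: [0.6369, -0.0184, 0.0113]
eef_rot: [-0.001, 0.779, 0.627, -0.001]
wrist_force: [0.5, -0.2, 0.1]
gripper_width: 0.598
```

```bash
python3 - <<'E'
from h import *
s=get_state();print(s["tcp_pos"],s["gripper_width"],s["wrist_force"])
w=cap("wrist","w6.png")
E
```

```text
[ 0.63688523 -0.0184427   0.01131733] 0.5979917841869627 [ 0.47460786 -0.24153105  0.11211208]
```

View pics/w6.png

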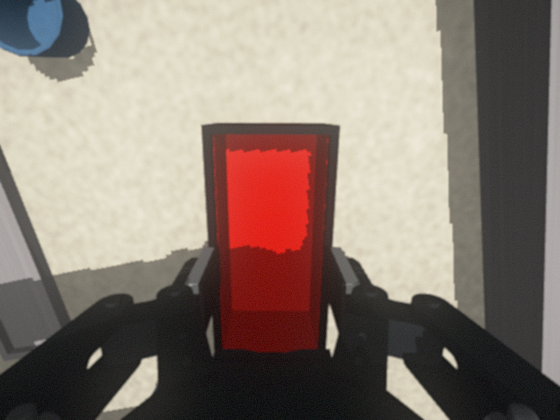

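```bash
python3 - <<'E'
from h import *
s=get_state();w=cap("wrist");T=np.array(s["tcp_pos"]);C=-w["R"].T@w["t"]
d=C-T; print(d); d[2]=0; d/=np.linalg.norm(d); x=np.array([-d[1],d[0],0])*-1
for h in (0,.01,.02,.03,.04,.05,.06):
  P=T+d*.011+[0,0,h]; print(h,proj(w,P).round(0), [proj(w,P+x*g/2).round(0)[0].tolist() for g in(.051,.062)])
E
```

```text
[0.01502228 0.06817589 0.18095602]
0 [[272. 216.]] [[314.0, 216.0], [323.0, 216.0]]
0.01 [[272. 221.]] [[316.0, 221.0], [326.0, 221.0]]
0.02 [[272. 227.]] [[319.0, 227.0], [329.0, 227.0]]
0.03 [[272. 234.]] [[321.0, 234.0], [332.0, 234.0]]
0.04 [[272. 241.]] [[324.0, 241.0], [336.0, 241.0]]
0.05 [[272. 250.]] [[328.0, 250.0], [340.0, 250.0]]
0.06 [[272. 260.]] [[332.0, 260.0], [345.0, 260.0]]
```

The pads at 0.6 sit about 45 mm above the reported TCP by image geometry, and they passed over the 48 mm rim without touching it. So the real tips are higher than the TCP reading suggests. I'll open, go 30 mm lower, and close.

drive_tool:
  increments:
    - [[1,0,0,0,0,0,0],[1,0,0,0,0,0,0],[1,0,0,-0.01,0,0,0],[1,0,0,-0.02,0,0,0],[1,0,0,-0.03,0,0,0],[1,0,0,-0.03,0,0,0],[0.6,0,0,-0.03,0,0,0],[0.6,0,0,-0.03,0,0,0],[0.6,0,0,-0.03,0,0,0]]

```text
time: 6.9
tcp_pos: [0.6371, -0.0184, -0.0184]
eef_rot: [-0.001, 0.779, 0.627, -0.0]
wrist_force: [-0.1, 0.4, 5.8]
gripper_width: 0.71
```

```bash
python3 - <<'E'
from h import *
s=get_state();print(s["tcp_pos"],s["gripper_width"],s["wrist_force"])
w=cap("wrist","w7.png")
E
```

```text
[ 0.63713576 -0.0184452  -0.01843962] 0.709837650256881 [-0.11688084  0.38990307  5.84125189]
```

View pics/w7.png

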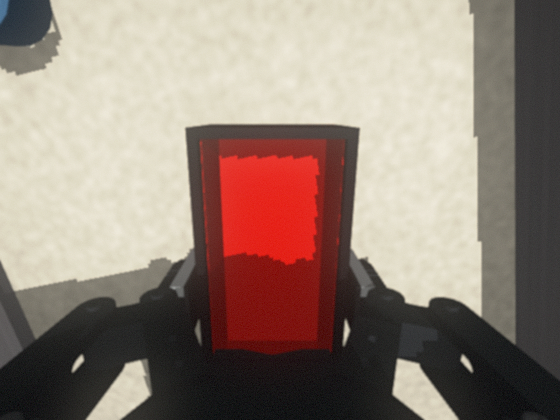

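Gripped at 0.71, about 60 mm, which fits the box. Lift it and carry it above the stand.

drive_tool:
  increments:
    - [[0,0,0,0.0,0,0,0],[0,0,0,0.03,0,0,0],[0,0,0,0.07,0,0,0],[0,0.001,-0.04,0.08,0,0,3],[0,0.001,-0.09,0.08,0,0,8],[0,0.002,-0.14,0.08,0,0,13],[0,0.002,-0.19,0.08,0,0,15.1],[0,0.002,-0.219,0.08,0,0,15.1],[0,0.002,-0.219,0.06,0,0,15.1],[0,0.002,-0.219,0.04,0,0,15.1]]

```text
time: 8.2
tcp_pos: [0.6388, -0.2368, 0.0199]
eef_rot: [-0.001, 0.69, 0.724, -0.001]
wrist_force: [0.7, -0.4, -1.7]
gripper_width: 0.714
```

```bash
python3 - <<'E'
from h import *
s=get_state();print(s["tcp_pos"],s["gripper_width"],s["wrist_force"])
w=cap("wrist","w8.png"); z=s["tcp_pos"][2]+.0184+.048
print(z,rect(w,"red",s["tcp_pos"][:2],z,122,54,150))
E
```

```text
[ 0.63878279 -0.23680666  0.01992767] 0.7141187052036326 [ 0.65440367 -0.39052495 -1.71706517]
0.08632767156657462 (array([ 638.4, -222.9]), 2.7, (np.float64(93.8), np.float64(54.3)))
```

View pics/w8.png

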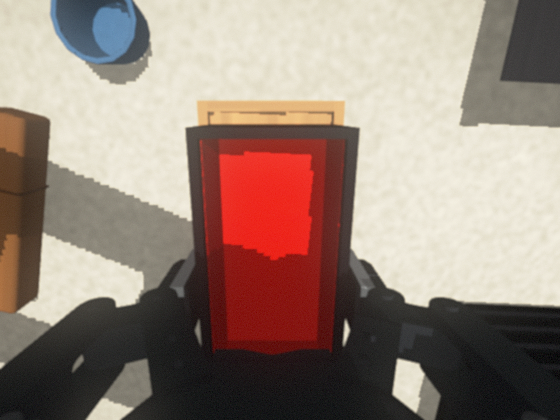

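Box and stand share the centre column (about 272). Lower, release and rise.

drive_tool:
  increments:
    - [[0,0,0,-0.015,0,0,0],[0,0,0,-0.027,0,0,0],[0,0,0,-0.034,0,0,0],[0,0,0,-0.034,0,0,0],[1,0,0,-0.033,0,0,0],[1,0,0,-0.033,0,0,0],[1,0,0,-0.033,0,0,0],[1,0,0,0.03,0,0,0],[1,0,0,0.09,0,0,0],[1,0,0,0.15,0,0,0]]

```text
time: 9.5
tcp_pos: [0.6374, -0.2357, 0.1686]
eef_rot: [-0.003, 0.689, 0.724, -0.001]
wrist_force: [0.9, 0.2, 0.4]
gripper_width: 1.001
```

drive_tool:
  increments:
    - [[1,0,0,0.05,0,0,0],[1,0,0,0.05,0,0,0],[1,0,0,0.05,0,0,0],[1,0,0,0.05,0,0,0]]

```text
time: 10.0
tcp_pos: [0.637, -0.2356, 0.2169]
eef_rot: [-0.004, 0.689, 0.724, -0.002]
wrist_force: [-0.7, -0.1, 0.2]
gripper_width: 1.002
```

```bash
python3 - <<'E'
from h import *
s=get_state();print(s["tcp_pos"],s["gripper_width"],s["wrist_force"])
w=cap("wrist","w9.png")
print("deep",rect(w,"red",[.639,-.237],.052,122,54,110))
cs=w["frame"].copy()
print("stand",rect(w,"wood",[.639,-.237],.01,154,86,100,low=1,show=[cs]))
print("case",rect(w,"case",[.476,-.234],.024,130,26,70,low=1,show=[cs])); 
print("dish",rect(w,"grey",[.459,.005],.01,160,50,95,low=1,show=[cs]))
cv2.imwrite("pics/w9.png",cs)
E
```

```text
[ 0.63698832 -0.23557036  0.21685443] 1.0018421756737732 [-0.72961184 -0.12823186  0.16056873]
deep (array([ 639.2, -234.9]), 3.2, (np.float64(121.2), np.float64(55.0)))
stand (array([ 639.3, -236.7]), 2.7, (np.float64(153.6), np.float64(86.8)))
case (array([ 475.9, -235.2]), -12.1, (np.float64(128.9), np.float64(26.9)))
dish (array([510.9, -76.2]), 88.7, (np.float64(53.1), np.float64(27.2)))
```

View pics/w9.png

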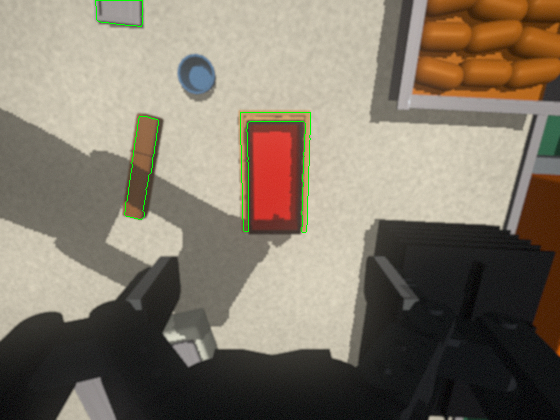

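Deep box is within 2 mm of the stand's centre. Next is the case: centre (0.476, -0.235), angle -12°.

drive_tool:
  increments:
    - [[1,-0.06,0,-0.02,0,0,-8],[1,-0.12,0,-0.06,0,0,-15],[1,-0.161,0,-0.11,0,0,-15],[1,-0.161,0,-0.16,0,0,-15],[1,-0.161,0,-0.2,0,0,-15],[1,-0.161,0,-0.23,0,0,-15],[1,-0.161,0,-0.24,0,0,-15],[1,-0.161,0,-0.24,0,0,-15]]

```text
time: 11.05
tcp_pos: [0.4759, -0.2355, -0.023]
eef_rot: [-0.005, 0.778, 0.628, -0.001]
wrist_force: [1.1, 0.3, 0.7]
gripper_width: 0.999
```

```bash
python3 - <<'E'
from h import *
s=get_state();print(s["tcp_pos"],s["eef_rot"],s["wrist_force"])
w=cap("wrist"); 
print("case",rect(w,"case",[.476,-.234],.024,130,26,150))
E
```

```text
[ 0.47593182 -0.23546806 -0.02304547] [-0.00468747  0.77810102  0.62812083 -0.00102274] [1.0891579  0.30757212 0.70390694]
case (array([ 475.5, -228.1]), -12.2, (np.float64(113.8), np.float64(25.2)))
```

drive_tool:
  increments:
    - [[1,0,0,-0.006,0,0,0],[1,0,0,-0.012,0,0,0],[1,0,0,-0.012,0,0,0],[0,0,0,-0.012,0,0,0],[0,0,0,-0.012,0,0,0],[0,0,0,-0.012,0,0,0],[0,0,0,-0.012,0,0,0],[0,0,0,-0.012,0,0,0]]

```text
time: 12.1
tcp_pos: [0.4766, -0.2359, -0.034]
eef_rot: [-0.004, 0.778, 0.628, -0.001]
wrist_force: [-0.2, 0.2, 6.3]
gripper_width: 0.29
```

drive_tool:
  increments:
    - [[0,0,0,0.03,0,0,0],[0,0,0,0.07,0,0,0],[0,-0.004,0.05,0.08,0,0,4],[0,-0.01,0.11,0.08,0,0,9.5],[0,-0.0165,0.17,0.08,0,0,9.5],[0,-0.0165,0.22,0.08,0,0,9.5],[0,-0.0165,0.241,0.07,0,0,9.5],[0,-0.0165,0.241,0.05,0,0,9.5],[0,-0.0165,0.241,0.04,0,0,9.5],[0,-0.0165,0.241,0.04,0,0,9.5]]

```text
time: 13.35
tcp_pos: [0.4597, 0.0049, 0.0056]
eef_rot: [-0.004, 0.724, 0.69, -0.001]
wrist_force: [0.7, -1.4, -0.7]
gripper_width: 0.289
```

```bash
python3 - <<'E'
from h import *
s=get_state();print(s["tcp_pos"],s["eef_rot"],s["wrist_force"])
w=cap("wrist","w10.png"); 
z=.024+s["tcp_pos"][2]+.034
print("case",z,rect(w,"case",[.46,.005],z,130,26,150))
E
```

```text
[0.45966669 0.00492316 0.00557141] [-0.0042212   0.72357049  0.69023602 -0.00146799] [ 0.71969434 -1.38438083 -0.67071487]
case 0.06357140749371037 (array([461. ,  16.6]), -2.6, (np.float64(104.7), np.float64(26.7)))
```

View pics/w10.png

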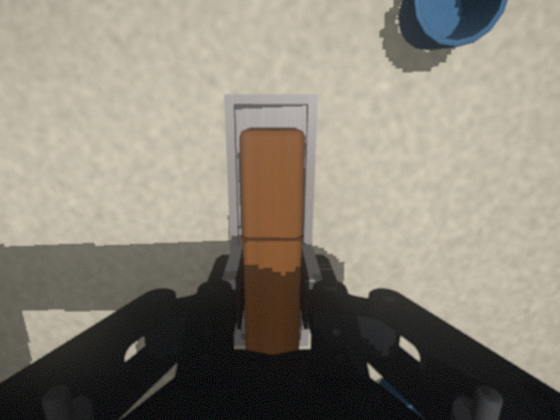

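Case sits centred over the dish at column 272. Lower, release and rise.

drive_tool:
  increments:
    - [[0,0,0,-0.015,0,0,0],[0,0,0,-0.027,0,0,0],[0,0,0,-0.035,0,0,0],[0,0,0,-0.035,0,0,0],[0.6,0,0,-0.034,0,0,0],[0.6,0,0,-0.034,0,0,0],[1,0,0,0.0,0,0,0],[1,0,0,0.06,0,0,0],[1,0,0,0.12,0,0,0],[1,0,0,0.18,0,0,0]]

```text
time: 14.65
tcp_pos: [0.4601, 0.0048, 0.1885]
eef_rot: [-0.003, 0.724, 0.69, -0.001]
wrist_force: [1.0, -0.4, -0.0]
gripper_width: 0.996
```

drive_tool:
  increments:
    - [[1,0.02,0.05,0.04,0.4,0,5],[1,0.04,0.1,0.08,0.4,0,10],[1,0.04,0.15,0.08,0.4,0,12],[1,0.04,0.15,0.08,0.4,0,12],[1,0.04,0.15,0.08,0.4,0,12],[1,0.04,0.15,0.08,0.4,0,12]]

```text
time: 15.4
tcp_pos: [0.5002, 0.1539, 0.2684]
eef_rot: [-0.006, 0.648, 0.762, 0.001]
wrist_force: [0.4, 0.3, 0.1]
gripper_width: 0.998
```

```bash
python3 - <<'E'
from h import *
s=get_state();print(s["tcp_pos"],s["eef_rot"],s["wrist_force"])
w=cap("wrist"); cs=w["frame"].copy()
print("div",rect(w,"red",[.464,.236],.041,122,54,70,show=[cs]))
print("lid",rect(w,"black",[.644,.255],.011,130,62,85,low=1,show=[cs]))
print("case",rect(w,"case",[.46,.005],.028,130,26,100,low=1,show=[cs]))
cv2.imwrite("pics/w11.png",cs)
E
```

```text
[0.50016189 0.1538829  0.26841832] [-0.00566331  0.64801484  0.76160553  0.00130663] [0.38564796 0.31792279 0.10172435]
div (array([466.5, 238.2]), 7.4, (np.float64(117.7), np.float64(54.0)))
lid (array([645.3, 259.6]), 16.2, (np.float64(128.1), np.float64(61.6)))
case (array([462.4,   6.7]), -2.1, (np.float64(126.1), np.float64(23.6)))
```

View pics/w11.png

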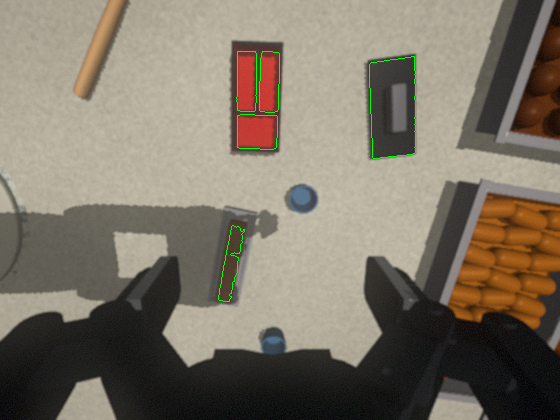

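The case lies in the dish at (232,260), the divided box is at (257,97) and the lid at (392,107). Level the tool and move over the divided box for a close measurement.

drive_tool:
  increments:
    - [[1,-0.034,0.086,-0.07,-0.5,-0.4,-1.8],[1,-0.034,0.086,-0.07,-0.5,-0.4,-1.8],[1,-0.034,0.086,-0.07,-0.5,-0.4,-1.8],[1,-0.034,0.086,-0.07,-0.5,-0.4,-1.8],[1,-0.034,0.086,-0.07,-0.5,-0.4,-1.8]]

```text
time: 16.08
tcp_pos: [0.467, 0.2389, 0.1994]
eef_rot: [0.0, 0.661, 0.751, 0.001]
wrist_force: [0.8, 0.7, -0.3]
gripper_width: 0.999
```

```bash
cat >> h.py <<'E'
def st():
    from scipy.spatial.transform import Rotation as Rn
    s=get_state(); q=np.array(s["eef_rot"]); M=Rn.from_quat(q[[1,2,3,0]]).as_matrix()
    t=M[:,2]; y=M[:,1]; print("tcp",np.round(s["tcp_pos"],4),"jaw",round(np.degrees(np.arctan2(y[1],y[0])),1),"level turn x,y",np.degrees([-t[1],-(-t[0])*-1]).round(2),"F",np.round(s["wrist_force"],1),"w",round(s["gripper_width"],3),"t",s["time"])
E
python3 - <<'E'
from h import *
st()
w=cap("wrist"); cs=w["frame"].copy()
print("div",rect(w,"red",[.4665,.24],.041,122,54,110,show=[cs]))
b=rect(w,"black",[.4665,.24],.041,130,62,85,show=[cs]);print("outer",b)
cv2.imwrite("pics/w12.png",cs)
E
```

```text
tcp [0.467  0.2389 0.1994] jaw 7.3 level turn x,y [-0.06 -0.1 ] F [ 0.8  0.7 -0.3] w 0.999 t 16.075
div (array([465.3, 241. ]), 7.4, (np.float64(121.0), np.float64(54.4)))Traceback (most recent call last):
  File "<stdin>", line 5, in <module>
  File "h.py", line 32, in rect
    p=ray(c,np.vstack(cs)[:,0,:],z)[:,:2]
            ~~~~~~~~~^^^^
    return _nx.concatenate(arrs, 0, dtype=dtype, casting=casting)
           ~~~~~~~~~~~~~~~^^^^^^^^^^^^^^^^^^^^^^^^^^^^^^^^^^^^^^^
ValueError: need at least one array to concatenate
```

drive_tool:
  increments:
    - [[1,-0.0015,0.002,-0.06,0,0,0],[1,-0.0015,0.002,-0.12,0,0,0],[1,-0.0015,0.002,-0.17,0,0,0],[1,-0.0015,0.002,-0.21,0,0,0],[1,-0.0015,0.002,-0.226,0,0,0],[1,-0.0015,0.002,-0.226,0,0,0],[0,-0.0015,0.002,-0.226,0,0,0],[0,-0.0015,0.002,-0.226,0,0,0],[0,-0.0015,0.002,-0.226,0,0,0],[0,-0.0015,0.002,-0.226,0,0,0]]

```text
time: 17.38
tcp_pos: [0.4666, 0.2413, -0.0247]
eef_rot: [0.001, 0.661, 0.751, 0.002]
wrist_force: [-1.2, -1.9, 8.8]
gripper_width: 0.718
```

```bash
python3 - <<'E'
from h import *
st()
w=cap("wrist")
print("div",rect(w,"red",[.4665,.25],.041,122,54,150))
E
```

```text
tcp [ 0.4666  0.2413 -0.0247] jaw 7.3 level turn x,y [-0.11 -0.26] F [-1.2 -1.9  8.8] w 0.718 t 17.375
div (array([464.8, 254.7]), 7.3, (np.float64(95.2), np.float64(54.4)))
```

Gripped (0.718). Carry it to a spot short of the stand and re-measure the deep box from there.

drive_tool:
  increments:
    - [[0,0,0,0.03,0,0,0],[0,0,0,0.08,0,0,0],[0,0.01,-0.05,0.11,0,0,-2],[0,0.02,-0.11,0.11,0,0,-4.1],[0,0.03,-0.17,0.11,0,0,-4.1],[0,0.04,-0.23,0.11,0,0,-4.1],[0,0.05,-0.29,0.11,0,0,-4.1],[0,0.053,-0.35,0.11,0,0,-4.1],[0,0.053,-0.41,0.11,0,0,-4.1],[0,0.053,-0.45,0.11,0,0,-4.1]]

```text
time: 18.68
tcp_pos: [0.5195, -0.2115, 0.0864]
eef_rot: [0.002, 0.687, 0.726, 0.002]
wrist_force: [-0.5, 0.8, -1.6]
gripper_width: 0.71
```

drive_tool:
  increments:
    - [[0,0,-0.026,0,0,0,0],[0,0,-0.026,0,0,0,0],[0,0,-0.026,0,0,0,0]]

```text
time: 19.05
tcp_pos: [0.5196, -0.237, 0.087]
eef_rot: [0.002, 0.687, 0.726, 0.002]
wrist_force: [-0.1, 0.7, -0.7]
gripper_width: 0.71
```

```bash
python3 - <<'E'
from h import *
st()
w=cap("wrist","w13.png"); f=w["frame"]; s=get_state()["tcp_pos"]
m=mask(w,"red"); u=int(proj(w,[.58,-.2,.06])[0][0]); print("split col",u)
for nm,z in(("deep",.052),("held",.041+s[2]+.0247)):
    k=m.copy()
    if nm=="deep": k[:,:u]=0
    else: k[:,u:]=0
    pts=np.argwhere(k>0)[:,::-1]; p=ray(w,pts,z)[:,:2]
    (cx,cy),(a,b),t=cv2.minAreaRect((p*1000).astype(np.float32)); print(nm,z,(cx,cy),(a,b),t, "ymax",p[:,1].max())
    for y in (-.18,-.2,-.22): q=p[abs(p[:,1]-y)<.001]; print(y,q[:,0].min().round(4) if len(q) else None,q[:,0].max().round(4) if len(q) else None)
E
```

```text
tcp [ 0.5196 -0.237   0.087 ] jaw 3.1 level turn x,y [-0.02 -0.37] F [-0.1  0.7 -0.7] w 0.71 t 19.05
split col 364
deep 0.052 (627.8441772460938, -234.6396484375) (71.05982208251953, 121.57103729248047) 2.8040385246276855 ymax -0.17280212934166317
-0.18 0.6085 0.6603
-0.2 0.5912 0.6612
-0.22 0.592 0.6623
held 0.15263786672907803 (520.9573974609375, -222.5289306640625) (59.37024688720703, 94.61714935302734) 3.1104159355163574 ymax -0.1743410146059553
-0.18 0.4899 0.5424
-0.2 0.4901 0.5441
-0.22 0.4912 0.5452
```

View pics/w13.png

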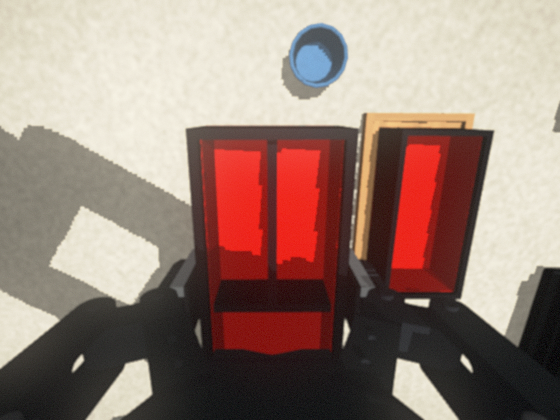

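```bash
python3 - <<'E'
from h import *
w=cap("wrist"); m=mask(w,"red"); m[:,:382]=0
n,l,sx,_=cv2.connectedComponentsWithStats(m); i=1+sx[1:,4].argmax(); pts=np.argwhere(l==i)[:,::-1]
p=ray(w,pts,.052)[:,:2]
(cx,cy),(a,b),t=cv2.minAreaRect((p*1000).astype(np.float32)); print((cx,cy),(a,b),t)
for y in np.arange(-.28,-.17,.015): q=p[abs(p[:,1]-y)<.001]; print(y.round(3),q[:,0].min().round(4),q[:,0].max().round(4),(q[:,0].mean()).round(4))
f=w["frame"]; print(f[180,375:500:3].tolist())
E
```

```text
(636.633544921875, -234.13323974609375) (53.54929733276367, 120.94427490234375) 2.669412851333618
-0.28 0.6129 0.6652 0.6391
-0.265 0.6117 0.6644 0.6381
-0.25 0.6108 0.6641 0.6374
-0.235 0.61 0.6629 0.6366
-0.22 0.6095 0.6623 0.6356
-0.205 0.609 0.6617 0.6355
-0.19 0.6086 0.6609 0.6346
-0.175 0.609 0.6599 0.6356
[[27, 35, 59], [31, 34, 56], [21, 25, 51], [21, 26, 52], [20, 26, 53], [22, 26, 53], [25, 31, 57], [30, 34, 58], [44, 43, 63], [33, 37, 177], [38, 48, 241], [33, 45, 239], [32, 44, 239], [33, 42, 238], [27, 42, 238], [33, 40, 238], [28, 39, 238], [30, 41, 238], [29, 41, 238], [28, 44, 239], [19, 25, 153], [27, 31, 143], [17, 23, 138], [20, 23, 100], [22, 29, 96], [22, 27, 93], [28, 30, 96], [25, 28, 94], [29, 33, 93], [22, 29, 90], [27, 29, 93], [25, 34, 92], [33, 36, 92], [32, 36, 78], [35, 34, 43], [45, 44, 48], [80, 86, 89], [218, 235, 239], [220, 233, 237], [211, 227, 233], [208, 226, 231], [210, 227, 231]]
```

Overhead and oblique views differ by 2.6 mm in x, so I'll take one more overhead look with the camera centred on the deep box.

drive_tool:
  increments:
    - [[0,0.05,-0.03,0.01,0,0.3,0],[0,0.118,-0.07,0.01,0,0.3,0],[0,0.118,-0.07,0.01,0,0.3,0],[0,0.118,-0.07,0.01,0,0.3,0],[0,0.118,-0.07,0.01,0,0.3,0]]

```text
time: 19.77
tcp_pos: [0.6373, -0.3056, 0.097]
eef_rot: [0.0, 0.687, 0.727, 0.001]
wrist_force: [0.3, -0.7, -1.4]
gripper_width: 0.716
```

```bash
python3 - <<'E'
from h import *
st()
w=cap("wrist","w14.png"); m=mask(w,"red"); T=np.array(get_state()["tcp_pos"])
n,l,sx,ce=cv2.connectedComponentsWithStats(m)
for i in range(1,n):
    if sx[i,4]<200: continue
    pts=np.argwhere(l==i)[:,::-1]
    for nm,z in(("deep",.052),("held",.041+T[2]+.0247)):
        p=ray(w,pts,z)[:,:2]; (cx,cy),(a,b),t=cv2.minAreaRect((p*1000).astype(np.float32)); print(sx[i],nm,round(cx,1),round(cy,1),round(a,1),round(b,1),round(t,1),"ymax",p[:,1].max().round(4),"at x",p[p[:,1].argmax(),0].round(4))
E
```

```text
tcp [ 0.6373 -0.3056  0.097 ] jaw 3.2 level turn x,y [-0.03 -0.06] F [ 0.3 -0.7 -1.4] w 0.716 t 19.775
[ 239   17   83  112 8765] deep 636.4 -209.5 54.2 69.3 3.2 ymax -0.1745 at x 0.6516
[ 239   17   83  112 8765] held 634.6 -222.5 27.6 35.3 3.2 ymax -0.2047 at x 0.6423
[  200   138   144   219 27883] deep 639.2 -344.6 105.6 187.1 3.4 ymax -0.2496 at x 0.6746
[  200   138   144   219 27883] held 636.0 -291.2 53.7 95.2 3.4 ymax -0.2429 at x 0.654
```

In the same image, the deep box minus the held box is about (+1, +69) mm. Go over it and lower to just inside the mouth.

drive_tool:
  increments:
    - [[0,0.001,0.04,0,0,0,0],[0,0.001,0.069,0,0,0,0],[0,0.001,0.069,-0.02,0,0,0],[0,0.001,0.069,-0.045,0,0,0],[0,0.001,0.069,-0.06,0,0,0],[0,0.001,0.069,-0.066,0,0,0],[0,0.001,0.069,-0.07,0,0,0],[0,0.001,0.069,-0.073,0,0,0],[0,0.001,0.069,-0.074,0,0,0],[0,0.001,0.069,-0.074,0,0,0]]

```text
time: 21.08
tcp_pos: [0.6383, -0.2368, 0.0236]
eef_rot: [0.0, 0.687, 0.727, 0.001]
wrist_force: [0.1, 0.5, -1.8]
gripper_width: 0.714
```

```bash
python3 - <<'E'
from h import *
st(); cap("wrist","w15.png")
E
```

```text
tcp [ 0.6383 -0.2368  0.0236] jaw 3.2 level turn x,y [-0.01 -0.09] F [ 0.1  0.5 -1.8] w 0.714 t 21.075
```

The foot is about 4 mm below rim height with no upward force, so it's in. Finish seating, release and rise.

drive_tool:
  increments:
    - [[0,0,0,-0.001,0,0,0],[0,0,0,-0.0015,0,0,0],[0,0,0,-0.0015,0,0,0],[1,0,0,-0.001,0,0,0],[1,0,0,-0.001,0,0,0],[1,0,0,-0.001,0,0,0],[1,0,0,0.03,0,0,0],[1,0,0,0.09,0,0,0],[1,0,0,0.15,0,0,0],[1,0,0,0.2,0,0,0]]

```text
time: 22.38
tcp_pos: [0.6383, -0.2368, 0.2263]
eef_rot: [0.001, 0.687, 0.727, 0.001]
wrist_force: [0.4, -0.2, 0.2]
gripper_width: 1.001
```

drive_tool:
  increments:
    - [[1,0,-0.05,0.01,0,0,0],[1,0,-0.05,0.01,0,0,0],[1,0,-0.05,0.01,0,0,0],[1,0,-0.05,0.01,0,0,0]]

```text
time: 22.88
tcp_pos: [0.6383, -0.2859, 0.2359]
eef_rot: [0.001, 0.687, 0.727, 0.001]
wrist_force: [-0.6, -0.1, 0.2]
gripper_width: 1.004
```

```bash
python3 - <<'E'
from h import *
st()
w=cap("wrist","w16.png"); w["frame"]
cs=w["frame"].copy()
print("div",rect(w,"red",[.638,-.236],.088,122,54,130,show=[cs]))
print("stand",rect(w,"wood",[.639,-.237],.01,154,86,130,low=1))
u,v=proj(w,[.638,-.236,.05])[0].astype(int); print(u,v)
sc=cap("scene")["frame"]
a=cs[max(0,v-140):v+140,u-180:u+180]
uv=proj(cap("scene"),[.638,-.236,.05])[0].astype(int); b=cv2.resize(sc[uv[1]-45:uv[1]+45,uv[0]-55:uv[0]+55],None,fx=3.1,fy=3.1)
h=max(a.shape[0],b.shape[0]); o=np.zeros((h,a.shape[1]+b.shape[1],3),np.uint8); o[:a.shape[0],:a.shape[1]]=a; o[:b.shape[0],a.shape[1]:]=b
cv2.imwrite("pics/chk.png",o)
E
```

```text
tcp [ 0.6383 -0.2859  0.2359] jaw 3.3 level turn x,y [-0.   -0.14] F [-0.6 -0.1  0.2] w 1.004 t 22.875
div (array([ 638.7, -237. ]), 3.4, (np.float64(120.9), np.float64(54.1)))
stand (array([ 625.8, -240.4]), -7.6, (np.float64(156.7), np.float64(33.2)))
273 133
```

View pics/chk.png

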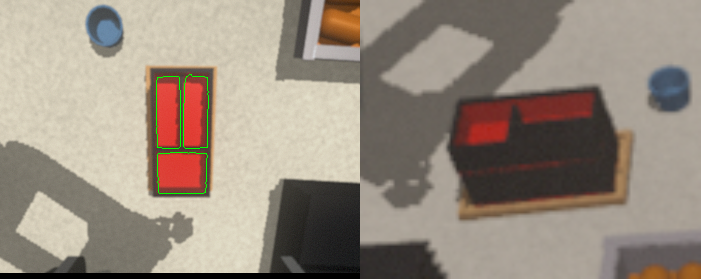

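The wrist crop shows the divided box on the deep box with its mouth centred. The scene crop shows a level stack with a thin red line near the seam. I'm out of views, so I'll check numerically whether that line was on the boxes before, and where it is now.

```bash
python3 - <<'E'
from h import *
c=cap("scene"); f0=cv2.imread("pics/scene0.png"); f=c["frame"]
def prof(f,u,v0,v1): return [int(2*p[2]-int(p[1])-int(p[0]))//2 for p in f[v0:v1,u].astype(int)]
d=proj(c,[[.465,.241,.04],[.637,-.019,.048],[.70,-.236,.052]]); print(d.round())
for X in([.465+.031,.241],[.637+.031,-.019]):
    u,v=proj(c,[X[0],X[1],.045])[0].astype(int); print("before",u,v,prof(f0,u,v-4,v+26))
e=np.radians(3.3)
for y in(-.05,-.025,0,.025,.05):
    nx=.638+.031*np.cos(e)-y*np.sin(e); ny=-.236+y
    P=proj(c,[[nx,ny,z] for z in(.088,.052,.004)]); u=int(P[1,0].round()); v=P[:,1]
    pr=prof(f,u,int(v[0])-2,int(v[2])+3); k=np.argmax(pr[8:-6])+8+int(v[0])-2
    lo,hi=.004,.088
    zz=np.linspace(.004,.088,85); vv=proj(c,[[nx,ny,z] for z in zz])[:,1]; print("now",u,v.round(1),"red row",k,"-> z",zz[abs(vv-k).argmin()].round(4),pr)
E
```

```text
[[295. 202.]
 [212. 245.]
 [133. 266.]]
before 296 207 [54, 25, 6, 6, 5, 5, 5, 7, 6, 7, 6, 5, 5, 7, 9, 12, 14, 12, 14, 11, 12, 13, 12, 14, 14, 14, 13, 13, 13, 13]
before 211 254 [133, 132, 90, 25, 10, 10, 9, 12, 9, 12, 12, 9, 6, 7, 13, 14, 13, 14, 14, 13, 14, 13, 13, 14, 14, 14, 11, 8, 7, 8]
now 117 [251.  259.3 269.8] red row 259 -> z 0.053 [137, 82, 5, 5, 8, 5, 5, 7, 8, 6, 25, 19, 4, 6, 3, 6, 6, 4, 7, 13, 19, 49, 55]
now 126 [250.1 258.4 268.9] red row 258 -> z 0.054 [137, 82, 6, 8, 9, 6, 4, 6, 7, 8, 37, 26, 8, 6, 6, 9, 9, 4, 6, 5, 10, 38, 51]
now 135 [249.1 257.4 267.9] red row 257 -> z 0.054 [7, 5, 5, 5, 9, 8, 6, 6, 7, 11, 48, 32, 5, 7, 4, 6, 6, 9, 6, 7, 6, 46, 57]
now 144 [248.2 256.5 267. ] red row 256 -> z 0.054 [8, 3, 4, 6, 5, 6, 6, 5, 8, 8, 49, 37, 6, 5, 6, 6, 8, 6, 7, 7, 8, 58, 58, 52]
now 153 [247.3 255.6 266.1] red row 255 -> z 0.054 [5, 5, 5, 6, 6, 9, 7, 7, 9, 8, 14, 9, 6, 8, 6, 4, 7, 7, 5, 7, 7, 34, 51, 52]
```

The red line wasn't on the outer walls before. The lowering force and the mouth's scale both say seated, but I'll check tilt and height from the edge lengths of the mouth.

```bash
python3 - <<'E'
from h import *
w=cap("wrist"); m=mask(w,"red"); u,v=proj(w,[.638,-.237,.088])[0].astype(int)
r=np.zeros_like(m); cv2.circle(r,(int(u),int(v)),130,255,-1); m&=r
p=ray(w,np.argwhere(m>0)[:,::-1],.088)[:,:2]*1000-[638.7,-237]; e=np.radians(3.4)
q=np.c_[p@[np.cos(e),np.sin(e)],p@[-np.sin(e),np.cos(e)]]
for x in(-24,-20,-15,15,20,24): k=q[abs(q[:,0]-x)<1.2,1]; print("x",x,k.min().round(1),k.max().round(1),(k.max()-k.min()).round(1))
for y in(-55,-50,-40,40,50,55): k=q[abs(q[:,1]-y)<1.2,0]; print("y",y,k.min().round(1),k.max().round(1),(k.max()-k.min()).round(1))
c=cap("top"); print("top",rect(c,"red",[.638,-.237],.088,122,54,30))
E
```

```text
x -24 -59.2 60.6 119.7
x -20 -59.2 58.7 117.9
x -15 -59.2 58.7 117.9
x 15 -59.3 59.6 118.9
x 20 -59.3 58.7 118.0
x 24 -58.2 58.7 116.9
y -55 -26.6 24.3 50.9
y -50 -26.5 24.2 50.6
y -40 -27.3 25.0 52.4
y 40 -26.6 25.3 51.9
y 50 -26.3 24.1 50.4
y 55 -26.2 24.0 50.2
top (array([ 634.1, -239.4]), 3.1, (np.float64(122.4), np.float64(55.3)))
```

No tilt. The top and wrist cameras agree on height to about 1 mm, using the same offset they showed for the deep box. So it's seated. On to the lid.

drive_tool:
  increments:
    - [[1,0.0,0.06,0,0,0,2],[1,0.007,0.546,-0.02,0,0,12.9],[1,0.007,0.546,-0.02,0,0,12.9],[1,0.007,0.546,-0.02,0,0,12.9],[1,0.007,0.546,-0.02,0,0,12.9],[1,0.007,0.546,-0.02,0,0,12.9],[1,0.007,0.546,-0.02,0,0,12.9],[1,0.007,0.546,-0.02,0,0,12.9],[1,0.007,0.546,-0.02,0,0,12.9],[1,0.007,0.546,-0.02,0,0,12.9]]

```text
time: 24.42
tcp_pos: [0.6446, 0.2631, 0.2155]
eef_rot: [0.001, 0.599, 0.801, 0.001]
wrist_force: [0.1, -0.6, 0.7]
gripper_width: 0.999
```

drive_tool:
  increments:
    - [[1,0,0.0,0.0,0,0,0],[1,0,0.0,0.0,0,0,0]]

```text
time: 24.68
tcp_pos: [0.6446, 0.2624, 0.2157]
eef_rot: [0.001, 0.599, 0.8, 0.001]
wrist_force: [-0.4, 0.5, -0.2]
gripper_width: 0.999
```

```bash
python3 - <<'E'
from h import *
st()
w=cap("wrist","w17.png")
m=mask(w,"black"); print(np.unique(w["frame"][150:200,260:290].reshape(-1,3).mean(1).round(-1),return_counts=True))
print("lid",rect(w,"black",[.645,.26],.011,130,62,95,low=1))
# rib: grey blob inside plate
H=cv2.cvtColor(w["frame"],cv2.COLOR_BGR2HSV); u,v=proj(w,[.645,.26,.033])[0].astype(int)
k=((H[...,2]>75)&(H[...,2]<150)&(H[...,1]<60)).astype(np.uint8); r=np.zeros_like(k); cv2.circle(r,(int(u),int(v)),45,1,-1); k&=r
n,l,sx,ce=cv2.connectedComponentsWithStats(k)
for i in range(1,n):
    if sx[i,4]>150:
        p=ray(w,np.argwhere(l==i)[:,::-1],.033)[:,:2]*1000; (a,b),(c,d),t=cv2.minAreaRect(p.astype(np.float32)); print(sx[i],"rib",a,b,c,d,t)
E
```

```text
tcp [0.6446 0.2624 0.2157] jaw 16.3 level turn x,y [-0.03 -0.12] F [-0.4  0.5 -0.2] w 0.999 t 24.675
(array([ 50.,  60.,  70.,  80.,  90., 100., 110., 120., 130.]), array([ 42, 453, 209,  43,  67,  47,  88, 505,  46]))
lid (array([645.3, 259.6]), 15.5, (np.float64(119.0), np.float64(58.7)))
[240 140   9  77 158] rib 613.92431640625 250.3804931640625 9.741998672485352 91.42446899414062 15.175307273864746
[264 152  17  52 859] rib 645.5131225585938 261.09588623046875 19.337074279785156 61.255767822265625 16.3414363861084
```

drive_tool:
  increments:
    - [[1,0.001,-0.001,-0.06,0,0,0],[1,0.001,-0.001,-0.12,0,0,0],[1,0.001,-0.001,-0.17,0,0,0],[1,0.001,-0.001,-0.21,0,0,0],[1,0.001,-0.001,-0.235,0,0,0],[1,0.001,-0.001,-0.243,0,0,0],[1,0.001,-0.001,-0.243,0,0,0],[1,0.001,-0.001,-0.243,0,0,0]]

```text
time: 25.72
tcp_pos: [0.6465, 0.2612, -0.0257]
eef_rot: [0.001, 0.6, 0.8, 0.002]
wrist_force: [0.0, 0.9, -0.2]
gripper_width: 1.001
```

drive_tool:
  increments:
    - [[0,0,0,0,0,0,0],[0,0,0,0,0,0,0],[0,0,0,0,0,0,0],[0,0,0,0,0,0,0],[0,0,0,0,0,0,0]]

```text
time: 26.35
tcp_pos: [0.6467, 0.2613, -0.0254]
eef_rot: [0.002, 0.6, 0.8, 0.002]
wrist_force: [0.3, 0.5, 3.8]
gripper_width: 0.222
```

```bash
python3 - <<'E'
from h import *
st()
E
```

```text
tcp [ 0.6467  0.2613 -0.0254] jaw 16.3 level turn x,y [-0.07 -0.27] F [0.3 0.5 3.8] w 0.222 t 26.35
```

drive_tool:
  increments:
    - [[0,0,0,0.03,0,0,0],[0,0,0,0.08,0,0,0],[0,0,0,0.13,0,0,0],[0,0,-0.06,0.14,0,0.2,-3],[0,-0.002,-0.12,0.14,0,0.2,-6],[0,-0.004,-0.18,0.14,0,0.2,-9],[0,-0.008,-0.24,0.14,0,0.2,-12.9],[0,-0.008,-0.3,0.14,0,0.2,-12.9],[0,-0.008,-0.36,0.14,0,0.2,-12.9],[0,-0.008,-0.42,0.14,0,0.2,-12.9]]

```text
time: 27.6
tcp_pos: [0.6383, -0.1606, 0.1145]
eef_rot: [0.0, 0.686, 0.728, 0.001]
wrist_force: [1.1, 0.3, -0.5]
gripper_width: 0.222
```

drive_tool:
  increments:
    - [[0,0,-0.05,0,0,0,0],[0,0,-0.09,0,0,0,0],[0,0,-0.137,0,0,0,0],[0,0,-0.137,0,0,0,0],[0,0,-0.137,0,0,0,0],[0,0,-0.137,0,0,0,0]]

```text
time: 28.35
tcp_pos: [0.6385, -0.2965, 0.1145]
eef_rot: [0.0, 0.685, 0.728, 0.001]
wrist_force: [0.4, -0.1, -0.9]
gripper_width: 0.219
```

```bash
python3 - <<'E'
from h import *
st()
w=cap("wrist","w18.png"); m=mask(w,"red"); n,l,sx,ce=cv2.connectedComponentsWithStats(m)
p=ray(w,np.argwhere(m>0)[:,::-1],.088)[:,:2]*1000
p=p[(abs(p[:,0]-638)<45)&(p[:,1]>-320)&(p[:,1]<-150)]
(a,b),(c,d),t=cv2.minAreaRect(p.astype(np.float32)); print("div mouth seen",a,b,c,d,t,"ymax",p[:,1].max())
T=np.array(get_state()["tcp_pos"]); z=T[2]+.0254+.033
H=cv2.cvtColor(w["frame"],cv2.COLOR_BGR2HSV); b=(H[...,2]<70).astype(np.uint8)
# lid plate far end: columns' first dark row within hand
zp=T[2]+.0254+.011; u,v=proj(w,[T[0],T[1]+.03,zp])[0].astype(int)
for uu in(u-60,u-40,u+40,u+60):
    col=H[:,uu,2]; r=v
    while r>0 and col[r]<95: r-=1
    print("plate end",uu,r,ray(w,(uu,r+.5),zp)[0].round(4))
for vv in(v-10,v-30): 
    row=H[vv,:,2]; L=R=u
    print(row[u-140:u+140:10].tolist())
E
```

```text
tcp [ 0.6385 -0.2965  0.1145] jaw 3.5 level turn x,y [-0.04 -0.07] F [ 0.4 -0.1 -0.9] w 0.219 t 28.35
div mouth seen 635.9456787109375 -205.90350341796875 53.6806755065918 59.62236404418945 3.4847140312194824 ymax -175.59034195660988
plate end 216 130 [ 0.6092 -0.2349  0.151 ]
plate end 236 128 [ 0.6182 -0.2335  0.151 ]
plate end 316 128 [ 0.6541 -0.2312  0.151 ]
plate end 336 201 [ 0.6671 -0.2646  0.151 ]
[147, 148, 154, 149, 177, 243, 235, 238, 66, 64, 59, 55, 56, 49, 52, 53, 55, 60, 67, 73, 162, 234, 234, 242, 242, 242, 238, 238]
[145, 238, 241, 236, 234, 235, 238, 183, 76, 68, 66, 61, 60, 58, 55, 60, 62, 64, 72, 73, 85, 242, 236, 230, 239, 239, 239, 240]
```

drive_tool:
  increments:
    - [[0,0,0.03,0,0,0,0],[0,0,0.06,0,0,0,0],[0,0,0.06,0,0,0,0],[0,0,0.06,-0.02,0,0,0],[0,0,0.06,-0.038,0,0,0],[0,0,0.06,-0.046,0,0,0],[0,0,0.06,-0.051,0,0,0],[0,0,0.06,-0.054,0,0,0],[0,0,0.06,-0.056,0,0,0],[0,0,0.06,-0.056,0,0,0]]

```text
time: 29.65
tcp_pos: [0.6386, -0.2366, 0.0588]
eef_rot: [0.0, 0.685, 0.728, 0.001]
wrist_force: [-0.5, -0.7, -1.3]
gripper_width: 0.218
```

The plug is about 4 mm below the rim and only its own weight shows in the force. Seat it, release and rise.

drive_tool:
  increments:
    - [[0,0,0,-0.001,0,0,0],[0,0,0,-0.001,0,0,0],[0,0,0,-0.001,0,0,0],[0.6,0,0,-0.0005,0,0,0],[0.6,0,0,-0.0005,0,0,0],[0.8,0,0,0,0,0,0],[0.8,0,0,0.03,0,0,0],[1,0,0,0.08,0,0,0],[1,0,-0.02,0.13,0,0,0],[1,0,-0.05,0.17,0,0,0]]

```text
time: 30.9
tcp_pos: [0.6388, -0.2865, 0.2315]
eef_rot: [0.001, 0.685, 0.729, 0.001]
wrist_force: [0.2, -0.3, 0.4]
gripper_width: 1.0
```

drive_tool:
  increments:
    - [[1,0,-0.01,0.01,0,0,0],[1,0,-0.01,0.01,0,0,0],[1,0,-0.01,0.01,0,0,0]]

```text
time: 31.28
tcp_pos: [0.6386, -0.2956, 0.2398]
eef_rot: [0.0, 0.685, 0.729, 0.001]
wrist_force: [0.1, 0.2, 0.3]
gripper_width: 1.003
```

```bash
python3 - <<'E'
from h import *
st()
w=cap("wrist","w19.png"); H=cv2.cvtColor(w["frame"],cv2.COLOR_BGR2HSV)
print("red px left near stack:",end=" "); u,v=proj(w,[.6385,-.237,.094])[0].astype(int); r=np.zeros(H.shape[:2],np.uint8); cv2.circle(r,(int(u),int(v)),110,255,-1); print(cv2.countNonZero(mask(w,"red")&r))
print("lid plate",rect(w,"black",[.6385,-.237],.094,130,62,115,low=1))
k=((H[...,2]>75)&(H[...,2]<150)&(H[...,1]<60)).astype(np.uint8); cv2.circle(r*0,(0,0),1,1); rr=np.zeros_like(k); cv2.circle(rr,(int(u),int(v)),55,1,-1); k&=rr
n,l,sx,ce=cv2.connectedComponentsWithStats(k)
for i in range(1,n):
    if sx[i,4]>200:
        p=ray(w,np.argwhere(l==i)[:,::-1],.116)[:,:2]*1000; print("rib",[np.round(x,1) for x in cv2.minAreaRect(p.astype(np.float32))])
c=cap("scene"); f=c["frame"]; e=np.radians(3.4)
for y in(-.05,-.025,0,.025,.05):
    nx=.638+.031*np.cos(e)-y*np.sin(e); P=proj(c,[[nx,-.236+y,z] for z in(.094,.088,.052,.004)]); u=int(P[1,0].round()); a,b=int(P[0,1])-3,int(P[3,1])+2
    print(P[:,1].round(1),a,[int(2*q[2]-q[1]-q[0])//2 for q in f[a:b,u].astype(int)])
t=cap("top")
for nm,X in(("cupR",[.541,-.127]),("cupL",[.544,.118])):
    m=mask(t,"blue"); q=proj(t,[*X,.03])[0]; ys,xs=np.nonzero(m); s=np.hypot(xs-q[0],ys-q[1])<15; print(nm,ray(t,(xs[s].mean(),ys[s].mean()),.03).round(4) if s.any() else "hidden", s.sum())
f0=cv2.imread("pics/top0.png"); t0=dict(t,frame=f0); m=mask(t0,"blue")
for X in([.541,-.127],[.544,.118]):
    q=proj(t,[*X,.03])[0]; ys,xs=np.nonzero(m); s=np.hypot(xs-q[0],ys-q[1])<15; print("start",ray(t,(xs[s].mean(),ys[s].mean()),.03).round(4),s.sum())
print("case top cam",rect(t,"case",[.46,.005],.028,130,26,33,low=1)); print("dish",rect(t,"grey",[.46,.005],.01,160,50,38,low=1))
E
```

```text
tcp [ 0.6386 -0.2956  0.2398] jaw 3.6 level turn x,y [-0.06 -0.07] F [0.1 0.2 0.3] w 1.003 t 31.275
red px left near stack: 0
lid plate (array([ 637.5, -235.9]), 3.6, (np.float64(102.7), np.float64(58.8)))
rib [array([ 637. , -227.7]), array([55.8, 79.7]), np.float64(2.3)]
[249.6 251.  259.3 269.8] 246 [5, 3, 4, 6, 6, 7, 5, 6, 6, 5, 4, 6, 3, 48, 38, 11, 9, 12, 11, 14, 16, 19, 32, 42, 45]
[248.7 250.1 258.4 268.9] 245 [4, 5, 5, 5, 1, 4, 8, 6, 4, 5, 4, 4, 5, 12, 11, 3, 5, 6, 6, 6, 6, 4, 5, 5, 13]
[247.7 249.1 257.4 267.9] 244 [5, 2, 5, 5, 6, 5, 5, 6, 5, 7, 6, 5, 6, 5, 7, 5, 4, 6, 6, 4, 6, 8, 5, 4, 14]
[246.8 248.2 256.5 267. ] 243 [5, 5, 6, 3, 5, 3, 4, 4, 5, 4, 5, 5, 5, 18, 28, 16, 5, 6, 4, 3, 6, 6, 5, 4, 19, 54]
[245.8 247.2 255.5 266.1] 242 [4, 5, 5, 7, 4, 6, 6, 4, 4, 5, 3, 3, 4, 32, 28, 11, 6, 7, 6, 9, 4, 6, 8, 6, 13, 34]
cupR [[ 0.541  -0.1223  0.03  ]] 78
cupL [[0.5418 0.1195 0.03  ]] 76
start [[ 0.5415 -0.1217  0.03  ]] 74
start [[0.542  0.1191 0.03  ]] 82Traceback (most recent call last):
  File "<stdin>", line 21, in <module>
  File "h.py", line 32, in rect
    p=ray(c,np.vstack(cs)[:,0,:],z)[:,:2]
            ~~~~~~~~~^^^^
    return _nx.concatenate(arrs, 0, dtype=dtype, casting=casting)
           ~~~~~~~~~~~~~~~^^^^^^^^^^^^^^^^^^^^^^^^^^^^^^^^^^^^^^^
ValueError: need at least one array to concatenate
```

Cups unmoved. The red seam line still needs settling: I'll self-calibrate the scene view on the stand's edges and measure the stack's height from its top silhouette.

```bash
python3 - <<'E'
from h import *
c=cap("scene","scene2.png"); G=c["frame"].astype(float); g=G.mean(2); wd=G[...,2]-G[...,0]
def P(x,y,z,e=3.0):
    a=np.radians(e); return proj(c,[.639+x*np.cos(a)-y*np.sin(a),-.2365+x*np.sin(a)+y*np.cos(a),z])[0]
def edge(im,u,v,r=5):
    rows=np.arange(int(round(v))-r,int(round(v))+r+1); p=im[rows,int(round(u))]; d=np.diff(p)
    return rows[:-1]+.5, d
def cross(im,u,v,r=5):
    rr,d=edge(im,u,v,r); i=abs(d).argmax(); s=slice(max(0,i-1),i+2); return (rr[s]*abs(d[s])).sum()/abs(d[s]).sum(), d[i]
for y in(-.055,-.03,-.01,.015,.04,.055):
    o=[]
    for nm,im,X,z,h in(("standOuter",wd,.043,.01,4),("rimInner",wd,.037,.01,4),("lidFar",g,-.031,.094,6)):
        u,v=P(X,y,z); r,d=cross(im,u,v,h); o.append((nm,round(v,1),round(r,1),round(d)))
    print(y,o)
a=P(0,0,.05); b=P(.01,0,.05); e=P(0,0,.06); print("px/mm x",(b-a)/10,"z",(e-a)/10)
u,v=P(0,0,.094); u=int(u)
print("col",u,g[int(v)-25:int(v)+35,u].astype(int).tolist(), int(v)-25)
E
```

```text
-0.055 [('standOuter', np.float64(272.1), np.float64(269.3), 43), ('rimInner', np.float64(270.5), np.float64(269.3), 43), ('lidFar', np.float64(233.7), np.float64(233.9), -26)]
-0.03 [('standOuter', np.float64(271.2), np.float64(269.1), 30), ('rimInner', np.float64(269.6), np.float64(269.1), 30), ('lidFar', np.float64(232.8), np.float64(231.5), 49)]
-0.01 [('standOuter', np.float64(270.5), np.float64(267.8), 49), ('rimInner', np.float64(268.9), np.float64(267.7), 49), ('lidFar', np.float64(232.1), np.float64(232.3), -28)]
0.015 [('standOuter', np.float64(269.6), np.float64(267.2), 46), ('rimInner', np.float64(268.0), np.float64(267.2), 46), ('lidFar', np.float64(231.3), np.float64(231.4), -32)]
0.04 [('standOuter', np.float64(268.7), np.float64(266.7), 44), ('rimInner', np.float64(267.1), np.float64(266.7), 44), ('lidFar', np.float64(230.4), np.float64(231.1), -57)]
0.055 [('standOuter', np.float64(268.2), np.float64(266.1), 30), ('rimInner', np.float64(266.6), np.float64(266.1), 30), ('lidFar', np.float64(229.9), np.float64(230.3), -57)]
px/mm x [-0.04489934  0.26187057] z [-0.08923383 -0.22665419]
col 132 [94, 96, 97, 99, 96, 97, 97, 97, 97, 95, 144, 162, 163, 162, 160, 161, 160, 158, 141, 113, 100, 103, 101, 92, 77, 69, 67, 69, 56, 46, 47, 50, 47, 46, 46, 39, 43, 44, 41, 48, 46, 44, 44, 48, 48, 42, 45, 46, 47, 44, 44, 47, 44, 45, 50, 102, 122, 104, 88, 143] 214
```

The silhouette puts the lid top at or slightly below its nominal seated height, so nothing is raised, and the red line lies at the deep box's rim. Handing in.

```bash
python3 -c "
from h import *
st(); print(order.job_done())"
```

```text
tcp [ 0.6388 -0.2958  0.2408] jaw 3.6 level turn x,y [-0.02 -0.13] F [-0.2  0.5  0.3] w 0.998 t 31.475
the job is handed in; nothing more can be done
None
```

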